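# Turn the tea strainer round and set it on the cup under the wire shelf

## Task

Get the glass cup under the wire shelf ready for tea: draw the strainer out from under the shelf, lay it down flat on clear worktop wholly in front of the shelf and let go of it, then take it by its handle, lift it and reach in bowl-first to set it gently and level in the mouth of that cup, handle sticking out past the shelf's front edge, and let go. Leave the cup standing where it is and do not disturb the other things.

Things in the scene. Friction and masses are not known exactly. Their poses are not given: they have to be found in the camera images.
- strainer_bowl (a point): steel tea strainer, about 110 g, lying level. Point: on the bowl's axis at the flange's underside, 25.5 mm above the bowl's flat bottom. Bowl 38 mm wide at the bottom, 60 mm under the flange; flange 84 mm wide, 4 mm thick. x axis: bowl to handle (lug on -x); z up out of the bowl
- strainer_lug (a point): centre of the strainer's short lug, a bar 12 mm wide, 8 mm thick, standing 32 mm out from the flange opposite the handle; 59 mm from the bowl's axis, 27.5 mm above the bowl's bottom (half-way up the bar). Same axes as strainer_bowl
- strainer_handle (a point): point on the strainer's handle, half-way up it: a straight bar 12 mm wide, 8 mm thick, running from the flange (42 mm from the bowl's axis) to its end (145 mm from it); this point is 95 mm from the bowl's axis, 27.5 mm above the bowl's bottom. Same axes as strainer_bowl
- strainer_end (a point): far end of the strainer's handle, 145 mm from the bowl's axis, 27.5 mm above the bowl's bottom; here the bar is bent straight down to the level of the bowl's bottom as a foot, 8 mm long and 12 mm wide. Same axes as strainer_bowl
- strainer: the strainer, 224 mm long; origin at the level of the bowl's bottom, below the handle's end; axes as strainer_bowl. At the start its handle lies under the shelf pointing away from the robot, bowl and lug out in front of the shelf
- riser: steel wire shelf fixed on the worktop, 220 mm deep (x) and 458 mm wide (y), open at front, back and sides; wires at 170 to 178 mm height, legs 8 mm thick at the four corners. Origin on the worktop below its middle; front edge (toward the robot) at x = -110 mm in its frame, y to the left
- cup_rim (a point): centre of the mouth of the target cup, the clear glass cup standing under the wire shelf: 85 mm tall, 76 mm wide at the rim, 69 mm inside, 66 mm at the foot, loose, about 260 g
- cup: the target cup under the shelf, origin at the centre of its underside, z up
- cup_spare: the other, like glass cup, standing in front of the shelf: 85 mm tall, 76 mm wide; leave alone. Origin at the centre of its underside
- sugar_jar: white jar with a steel lid under the shelf, 62 mm wide, 85 mm tall; leave alone. Origin at the centre of its underside
- honey_pot: white ceramic honey pot with lid, 82 mm wide, 81 mm tall; leave alone. Origin at the centre of its underside
- spread_tub: low round white tub, 98 mm wide, 59 mm tall; leave alone. Origin at the centre of its underside
- salt_shaker: small salt shaker, 40 mm wide, 80 mm tall; leave alone. Origin at the centre of its underside
- flask: brown vacuum flask, 112 mm wide and 277 mm tall, a handle on its +y side reaching 95 mm from its axis; leave alone. Origin at the centre of its underside
- tea_tin: tea tin standing on the wire shelf near its back, 70 mm wide, 76 mm tall; leave alone. Origin at the centre of its underside
Not all that is in view belongs to the job. Leave any orange or red look-alike of the cup alone.

How it is judged:
On the way, in this order (a step that is already met when the one before it is completed fails the run):
1. the strainer lies flat on the worktop, let go, all of it in front of the shelf (x of strainer_end in the frame of riser below -0.11 m and x of strainer_bowl in the frame of riser below -0.15 m and x of strainer_lug in the frame of riser below -0.12 m and height (world z) of strainer_bowl below 0.035 m and height (world z) of strainer_end below 0.037 m and angle between strainer's own z axis and vertical below 0.1 rad and contact force between strainer and the fingers below 0.05 N and linear speed of strainer below 0.03 m/s), for 0.2 s.
2. the strainer is lifted by its handle (contact force between strainer and the fingers above 0.5 N and distance between the grasp point and strainer_handle below 0.065 m and height (world z) of strainer_bowl above 0.07 m), for 0.1 s.
At the end, for the whole second after the job is handed in: The strainer, let go, rests level (0.1 rad) and still on the rim of the cup under the shelf (bowl within 10 mm of its axis, 5 mm in height), handle end out past the shelf's front edge; the cup is upright and within 30 mm of its start, no other thing moved over 30 mm (horizontal distance between strainer_bowl and cup_rim below 0.01 m and z of strainer_bowl in the frame of cup between 0.08 and 0.091 m and angle between strainer's own z axis and vertical below 0.1 rad and x of strainer_end in the frame of riser below -0.11 m and angle between cup's own z axis and vertical below 0.06 rad and height (world z) of cup below 0.006 m and distance of cup from where it was at the start of the episode below 0.03 m and linear speed of strainer below 0.02 m/s and contact force between strainer and the fingers below 0.05 N); the robot touches nothing.
It fails at once if the target cup is pushed along more than 30 mm or tipped (distance of cup from where it was at the start of the episode above 0.03 m or angle between cup's own z axis and vertical above 0.35 rad).
It fails at once if the strainer is banged or pressed hard on the cup (over 30 N) (contact force between strainer and cup above 30 N).
It fails at once if another thing is moved more than 30 mm (distance of any of cup_spare, sugar_jar, honey_pot, spread_tub, salt_shaker, flask, tea_tin from where it was at the start of the episode above 0.03 m).
It also fails if it takes over 72 s, if anything falls off the work surface, if the arm or the gripper's body presses on something with over 40 N, if the wrist force passes 120 N, or if a joint passes its speed limit or range.

## Robot

A 7-joint arm with a two-finger parallel gripper is mounted at the origin on the work surface. World frame = base frame: x ahead of the robot, y to its left, z up, the work surface at z = 0. Lengths are in m, angles in rad, forces in N, time in s.
With the tool pointing down it reaches from about 0.4 to 0.85 m from the base axis. Payload 10.4 kg.
Tool frame: the origin (TCP) lies at the very end of the fingers, on their centre line; the grasp point (between the pads) lies 19 mm behind it; z points along the fingers, y is the line along which they close (so a half turn about z gives the same grasp; the last joint's range is limited). The gripper opens to 85 mm and grips with 20 to 120 N. Pads are 22 mm wide; open, the fingers measure 114 mm over their backs; the gripper's body (76 mm by 85 mm) begins 54 mm behind the grasp point. The pads swing forward as they close: fully open they stand 13 mm farther back than shut.
Start: joints at [1.272, 0.332, -0.065, 1.46, 0.022, 1.35, -0.088], TCP at [0.17, -0.601, 0.231] pointing down, gripper open.
Joint ranges: [-2.6, 2.6], [-0.5, 2.12], [-1.47, 1.34], [0.16, 2.42], [-1.27, 4.41], [0.06, 2.06], [-2.6, 2.6]. Speed limits (rad/s): [2.22, 2.22, 2.79, 2.79, 3.14, 3.14, 3.14].

## Interface

Orientations are given as a unit quaternion [x, y, z, w].
In Python, from workcell import * gives the robot as it stands.
- The arm moves only by the tool step_arm, never from a script. Its argument "commands" is one flat list of numbers, 7 for each row, row after row: the finger opening in mm, from 0 to 85.4, then the shift along the world's x, y, z as a fraction of full scale, then the turn, a rotation vector about the world's x, y, z as a fraction of full scale. A call has exactly 10 rows; each row is the pose to reach, as a shift and turn from the pose commanded when the call began, turning the shorter way round; what a row does not reach only later rows make up. Full scale, the value 1, is 0.6 m for a shift and pi rad for a turn. A row lasts 1/8 s, in which the tool goes at most 62.5 mm and 10.7 degrees, less where a joint would pass 70% of its speed; a pose out of reach is approached as far as the arm can. A call with a number of a shift or a turn outside -1 to 1 is refused whole. A call with a gripper value outside its range is refused whole. The fingers move at their own pace and stop on an object; "squeeze" is the grip in N (left out, the last holds). Time passes only in rows, so rows that repeat a pose let the fingers close, or fill a call up. It gives the time, the measured TCP pose, the force, the opening and the grip force at its end, in the units of the state.
- get_obs(): the state, without advancing time (a new reading comes with each control period).
- camera(name): name is "side" or "top"; returns the picture (400x640x3 uint8, red, green, blue); there is no depth.
- camera_params(name): a dict with "mtx" (3x3 intrinsics, pixels), "dist" ([k1, k2, p1, p2, k3] as OpenCV has them; the pictures are not rectified), "extrinsics" (4x4, takes a point from world to camera coordinates). Camera axes: x right, y down, z forward; pixel columns grow to the right and rows downward; lengths in m; the calibration is good to about 2 mm. A picture is of the moment at which its call begins. camera_params takes no time and is no camera call.
- hand_in(): hands the job in; it is judged then, once.
The state is a dict: "clock": time; "joint_pos": joint angles; "joint_velocities": joint speeds; "tau": joint torques, N m; "position": TCP position; "ee_rot": TCP orientation; "ft_force": force on the tool from outside, world axes, zero at the start; "torque": the same for the moment, N m; "grip_width": opening from 0.0 (shut) to 1.0 (fully open); "grasp_force": force on a finger pad.
Only numpy, scipy, OpenCV 4.12 (cv2) and the standard library are available. Lean on these libraries where they do the work, as an engineer would, in place of code of your own. Each camera call takes 0.05 s, during which the arm holds its last target. There are 200 camera calls.

## Working session

There is one attempt and no reset: what is moved stays moved. The work goes in short steps, Python scripts to look and compute and a tool call to move; the robot and the scene stay as the last step left them, time stands still between calls to the robot, and variables do not carry over. Pictures are saved under pics/ and viewed, at most 10 in all, crops included, and the job is handed in when it is done.

Besides the shell and the picture viewer there is one more tool, called after "Request:" as name(argument=value, ...) on one line, values as JSON. step_arm: Moves the arm, as the interface text tells. Its arguments: {"type":"object","properties":{"commands":{"type":"array","items":{"type":"number"}},"squeeze":{"type":"number"}},"required":["commands"]}

```bash
mkdir -p pics; ls
python3 - <<'E'
from workcell import *
import cv2
o=get_obs();print({k:o[k] for k in('clock','position','ee_rot','grip_width')})
for n in('side','top'):
    cv2.imwrite(f'pics/{n}0.png',camera(n)[:,:,::-1]); p=camera_params(n);print(n,p)
E
```

```text
pics
{'clock': 0.0, 'position': array([ 0.170095  , -0.60103058,  0.23052062]), 'ee_rot': array([ 9.90505747e-01,  1.37469526e-01, -1.22883258e-04, -6.91723179e-04]), 'grip_width': 1.000016954685098}
side {'mtx': array([[448.52021506,   0.        , 325.7665953 ],
       [  0.        , 448.52021506, 203.16720374],
       [  0.        ,   0.        ,   1.        ]]), 'dist': array([-0.06043703,  0.        ,  0.        ,  0.        ,  0.        ]), 'extrinsics': array([[ 0.98097409, -0.19409049,  0.00432586, -0.50318845],
       [-0.1275831 , -0.66130661, -0.73918612,  0.15746124],
       [ 0.14632972,  0.72457052, -0.67348732,  1.17610265],
       [ 0.        ,  0.        ,  0.        ,  1.        ]])}
top {'mtx': array([[370.53851454,   0.        , 322.12970604],
       [  0.        , 370.53851454, 196.16111167],
       [  0.        ,   0.        ,   1.        ]]), 'dist': array([-0.08142072,  0.        ,  0.        ,  0.        ,  0.        ]), 'extrinsics': array([[ 0.00831575, -0.9997144 ,  0.02240466, -0.01785754],
       [-0.98095729, -0.01250345, -0.19382066,  0.52537229],
       [ 0.19404544, -0.02036625, -0.98078111,  0.90955403],
       [ 0.        ,  0.        ,  0.        ,  1.        ]])}
```

View pics/side0.png

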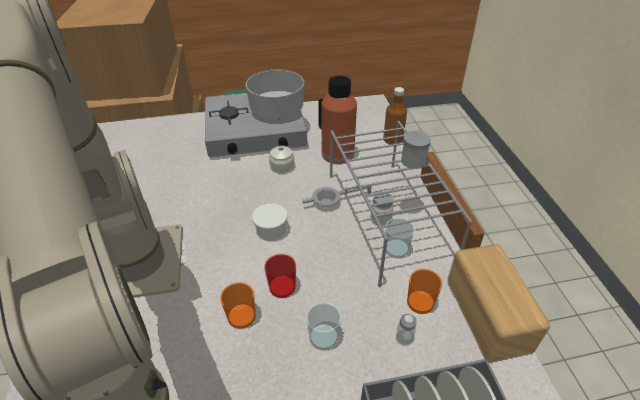

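View pics/top0.png

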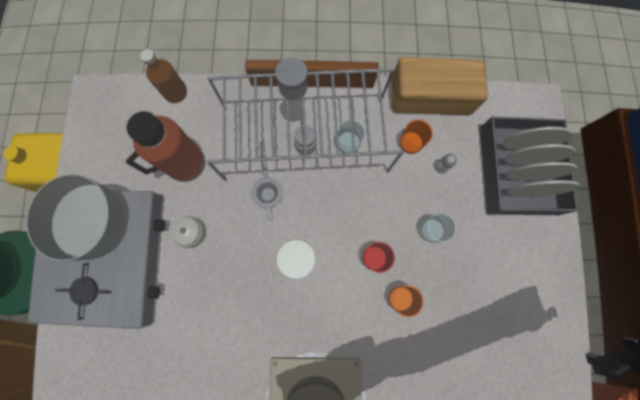

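The side view shows the strainer at (326,197) with its lug to the left at (305,201). Clear glass cups are at (398,238), under the shelf, and (323,326), in front of it. The top view has the strainer at (267,193) and cups at (349,137), under the shelf, and (436,229). Cup candidates are the clear ones at top (349,137) and (436,229), plus orange and red ones at (416,136), (405,299) and (378,257). The clear one under the wires at (349,137) fits, and I'll confirm it in an enlarged crop.

Run:
```python
import cv2,numpy as np
s=cv2.imread('pics/side0.png')[120:295,290:490]; t=cv2.imread('pics/top0.png')[60:235,200:420]
a=cv2.resize(s,(0,0),fx=4,fy=3.4*4/3.4,interpolation=3)[:, :]
b=cv2.resize(t,(0,0),fx=3.6,fy=3.4*3.6/3.4,interpolation=3)
a=cv2.resize(s,(800,700),interpolation=3)[:600]
cv2.imwrite('pics/sc.png',cv2.resize(s[:150],(800,600),interpolation=3)); cv2.imwrite('pics/tc.png',cv2.resize(t[:165],(792,594),interpolation=3))
```

```text
(no output)
```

View pics/sc.png

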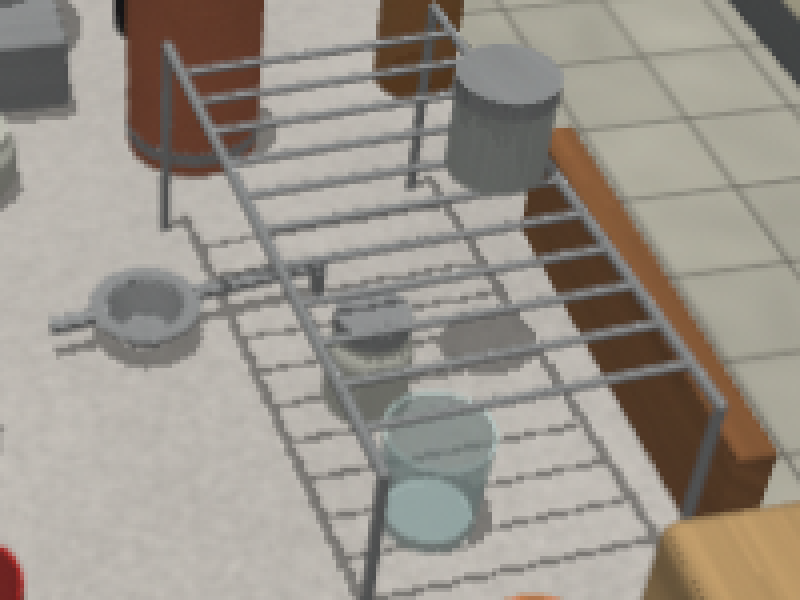

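View pics/tc.png

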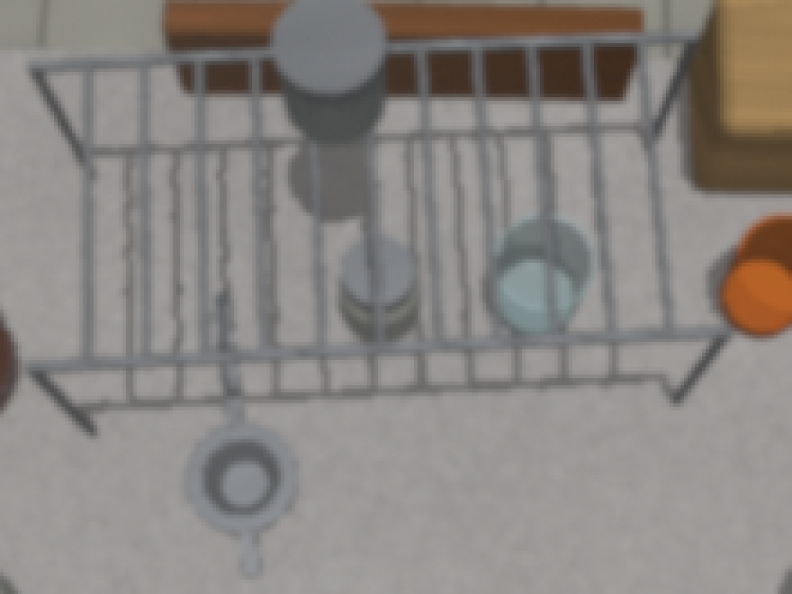

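The crops confirm it: the clear cup under the wires has its rim at side crop (439,437) and top crop (545,264), with the sugar jar to its left. The strainer flange is at side crop (145,308) and top crop (241,478). Its handle end is at (318,265) and (222,295), and its lug tip at (52,326) and (251,575).

```bash
cat > h.py <<'E'
from workcell import *
import cv2,numpy as np
from scipy.spatial.transform import Rotation as R
P={n:camera_params(n) for n in('side','top')}
def ray(n,uv):
    p=P[n];x=cv2.undistortPoints(np.array([[uv]],float),p['mtx'],p['dist'])[0,0]
    E=np.array(p['extrinsics']);return -E[:3,:3].T@E[:3,3],E[:3,:3].T@np.array([*x,1])
def atz(n,uv,z):
    o,d=ray(n,uv);return o+d*(z-o[2])/d[2]
def tri(a,b):
    M=[];v=[]
    for n,uv in(('side',a),('top',b)):
        o,d=ray(n,uv);d=d/np.linalg.norm(d);Q=np.eye(3)-np.outer(d,d);M.append(Q);v.append(Q@o)
    return np.linalg.lstsq(np.vstack(M),np.hstack(v),rcond=None)[0]
def proj(n,X):
    p=P[n];E=np.array(p['extrinsics']);return cv2.projectPoints(np.atleast_2d(X).astype(float),cv2.Rodrigues(E[:3,:3])[0],E[:3,3],p['mtx'],p['dist'])[0][:,0]
E
python3 - <<'E'
from h import *
np.set_printoptions(precision=4,suppress=True)
S=lambda u,v:((u+.5)/4-.5+290,(v+.5)/4-.5+120); T=lambda u,v:((u+.5)/3.6-.5+200,(v+.5)/3.6-.5+60)
for k,s,t,z in[('rim',(439,437),(545,264),.085),('cupbot',(429,511),(537,297),.004),('flange',(145,308),(241,478),.0295),('end',(318,265),(222,295),.0315),('lug',(52,323),(251,575),.0315),
 ('FLfoot',(165,228),(93,432),0),('FRfoot',(368,600),(677,402),0),('FLtop',(168,45),(33,370),.178),('FRtop',(382,472),(726,331),.178),('BLtop',(433,8),(33,67),.178),('BRtop',(720,403),(694,39),.178),('sugar top',(372,318),(381,263),.085)]:
    print(k,tri(S(*s),T(*t)),atz('side',S(*s),z)[:2],atz('top',T(*t),z)[:2])
for k,s,t in[('spare',(323,318),(437,228)),('honey',(281,155),(187,230)),('tub',(270,216),(296,259)),('salt',(408,322),(449,160)),('flask top',(340,86),(145,128)),('red',(281,268),(378,257))]:print(k,tri(s,t))
E
```

```text
rim [ 0.6897 -0.0859  0.0805] [ 0.6883 -0.0899] [ 0.6875 -0.0855]
cupbot [ 0.6903 -0.0867  0.0096] [ 0.6936 -0.0818] [ 0.691  -0.0872]
flange [0.5395 0.1355 0.0249] [0.539  0.1305] [0.5382 0.1348]
end [0.6792 0.1549 0.029 ] [0.6773 0.1518] [0.6792 0.1546]
lug [0.4672 0.1247 0.0316] [0.4684 0.1249] [0.4659 0.1247]
FLfoot [0.5791 0.2534 0.0017] [0.5803 0.2556] [0.5788 0.2538]
FRfoot [ 0.6053 -0.1864  0.0516] [ 0.6323 -0.1452] [ 0.6088 -0.1959]
FLtop [0.5779 0.2509 0.1771] [0.5793 0.2502] [0.576  0.2506]
FRtop [ 0.6095 -0.1934  0.1759] [ 0.6092 -0.1952] [ 0.6085 -0.1929]
BLtop [0.7902 0.2683 0.1743] [0.7882 0.2629] [0.788  0.2671]
BRtop [ 0.8193 -0.18    0.177 ] [ 0.8206 -0.1802] [ 0.8169 -0.1795]
sugar top [0.6835 0.0331 0.0824] [0.6786 0.0291] [0.6862 0.033 ]
spare [ 0.4447 -0.3046  0.0698]
honey [0.4321 0.3325 0.0515]
tub [0.3653 0.0518 0.0557]
salt [ 0.6256 -0.3482  0.066 ]
flask top [0.629  0.371  0.2564]
red [ 0.3716 -0.1512  0.0739]
```

Request:
step_arm(commands=[50,0.35,0.5,0,0,0,-0.043,50,0.35,0.5,0,0,0,-0.043,50,0.35,0.5,0,0,0,-0.043,50,0.35,0.5,0,0,0,-0.043,50,0.35,0.5,0,0,0,-0.043,50,0.45,0.95,0,0,0,-0.043,50,0.45,0.95,0,0,0,-0.043,50,0.45,0.95,0,0,0,-0.043,50,0.45,0.95,0,0,0,-0.043,50,0.45,0.95,0,0,0,-0.043], squeeze=60)

```text
clock: 1.35
position: [0.4362, -0.0433, 0.2313]
ee_rot: [0.998, 0.07, 0.0, 0.0]
ft_force: [1.3, -0.0, -0.1]
grip_width: 0.584
grasp_force: 0.0
```

Request:
step_arm(commands=[50,0.0625,0.2613,-0.1,0,0,0,50,0.0625,0.2613,-0.1,0,0,0,50,0.0625,0.2613,-0.1,0,0,0,50,0.0625,0.2613,-0.25,0,0,0,50,0.0625,0.2613,-0.25,0,0,0,50,0.0625,0.2613,-0.25,0,0,0,50,0.0625,0.2613,-0.25,0,0,0,50,0.0625,0.2613,-0.25,0,0,0,50,0.0625,0.2613,-0.25,0,0,0,50,0.0625,0.2613,-0.25,0,0,0])

```text
clock: 2.6
position: [0.474, 0.1115, 0.0818]
ee_rot: [0.998, 0.07, 0.0, 0.0]
ft_force: [0.3, 0.0, -0.8]
grip_width: 0.584
grasp_force: 0.0
```

Run:
```python
from h import *
o=get_obs();print(o['position'],R.from_quat(o['ee_rot']).as_matrix()[:,1],np.round(o['joint_pos'],2))
cv2.imwrite('pics/s1.png',cv2.resize(camera('side')[120:270,250:450,::-1],(800,600),interpolation=3))
```

```text
[0.47399792 0.11152209 0.08180935] [ 1.40084139e-01 -9.90139532e-01  3.74415847e-04] [ 0.39  0.27 -0.79  1.95  0.22  1.01 -1.93]
```

View pics/s1.png

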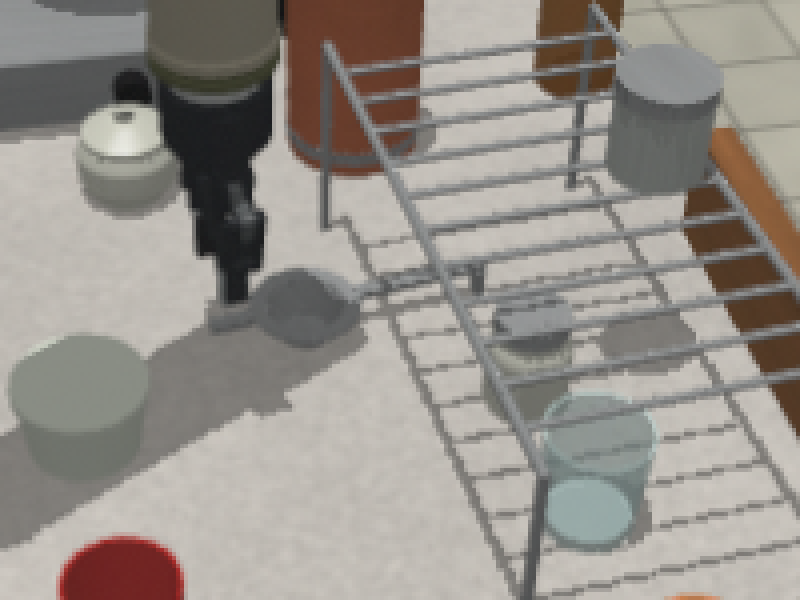

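The side view shows the gripper just above the lug, with the lug between the fingers and the strainer undisturbed. I descend and close on it.

Request:
step_arm(commands=[50,0.006,0.024,-0.05,0,0,0,50,0.006,0.024,-0.09,0,0,0,50,0.006,0.024,-0.119,0,0,0,50,0.006,0.024,-0.119,0,0,0,0,0.006,0.024,-0.119,0,0,0,0,0.006,0.024,-0.119,0,0,0,0,0.006,0.024,-0.119,0,0,0,0,0.006,0.024,-0.119,0,0,0,0,0.006,0.024,-0.119,0,0,0,0,0.006,0.024,-0.119,0,0,0], squeeze=60)

```text
clock: 3.9
position: [0.4777, 0.126, 0.0102]
ee_rot: [0.998, 0.07, 0.0, 0.0]
ft_force: [0.3, 0.0, 4.8]
grip_width: 0.124
grasp_force: 59.4
```

Request:
step_arm(commands=[0,0,0,0.04,0,0,0,0,0,0,0.08,0,0,0,0,0,0,0.117,0,0,0,0,-0.01,-0.03,0.117,0,0,0,0,-0.02,-0.06,0.117,0,0,0,0,-0.03,-0.09,0.117,0,0,0,0,-0.038,-0.11,0.117,0,0,0,0,-0.038,-0.11,0.117,0,0,0,0,-0.038,-0.11,0.117,0,0,0,0,-0.038,-0.11,0.117,0,0,0])

```text
clock: 5.15
position: [0.4547, 0.0608, 0.0802]
ee_rot: [0.997, 0.071, 0.0, -0.0]
ft_force: [0.2, 0.1, -0.8]
grip_width: 0.122
grasp_force: 58.9
```

Run:
```python
from h import *
cv2.imwrite('pics/s2.png',cv2.resize(camera('side')[120:270,250:450,::-1],(800,600),interpolation=3))
```

```text
(no output)
```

View pics/s2.png

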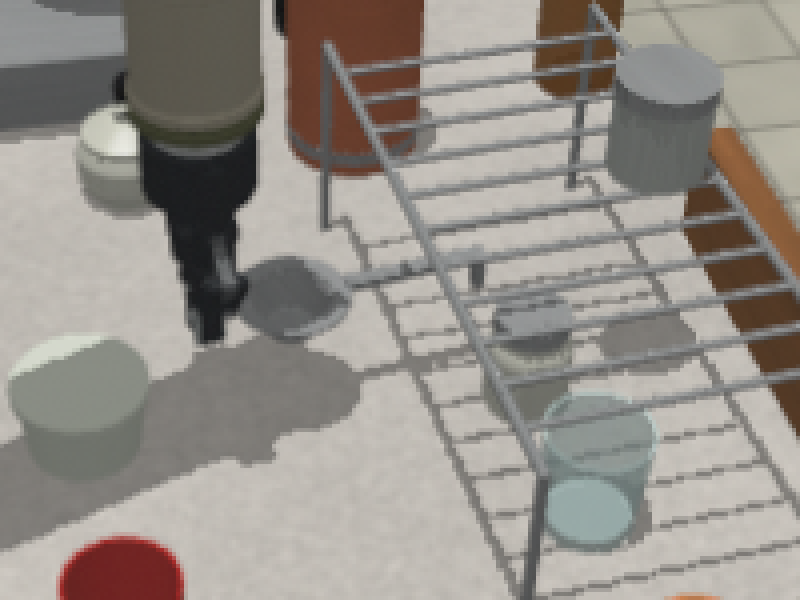

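The strainer is lifted level and held by the lug, with its foot clear of the jar. Now I rotate it to draw the handle out past the shelf's front.

Request:
step_arm(commands=[0,0,0,0,0,0,0.059,0,0,0,0,0,0,0.118,0,0,-0.01,0,0,0,0.177,0,0,-0.02,0,0,0,0.236,0,0,-0.03,0,0,0,0.295,0,0,-0.04,0,0,0,0.354,0,0.02,-0.06,0,0,0,0.413,0,0.05,-0.08,0,0,0,0.472,0,0.08,-0.1,0,0,0,0.532,0,0.1,-0.11,0,0,0,0.592])

```text
clock: 6.45
position: [0.5155, -0.0064, 0.0801]
ee_rot: [0.539, 0.843, 0.0, 0.0]
ft_force: [-0.1, -0.1, -1.1]
grip_width: 0.123
grasp_force: 58.9
```

Run:
```python
from h import *
o=get_obs();print(o['position'],R.from_quat(o['ee_rot']).as_matrix()[:,1],np.round(o['joint_pos'],2),o['ft_force'])
```

```text
[ 0.51545694 -0.00642728  0.08009361] [9.07561755e-01 4.19918347e-01 4.92880066e-04] [ 0.75  0.4  -0.96  1.88  0.38  1.06  0.07] [-0.07204683 -0.13933769 -1.14285719]
```

Request:
step_arm(commands=[0,0,0,-0.04,0,0,0,0,0,0,-0.08,0,0,0,0,0,0,-0.1,0,0,0,0,0,0,-0.108,0,0,0,0,0,0,-0.113,0,0,0,0,0,0,-0.116,0,0,0,0,0,0,-0.116,0,0,0,40,0,0,-0.116,0,0,0,40,0,0,-0.116,0,0,0,40,0,0,-0.116,0,0,0])

```text
clock: 7.7
position: [0.5146, -0.006, 0.0106]
ee_rot: [0.541, 0.841, 0.0, 0.0]
ft_force: [-0.2, 0.4, 0.4]
grip_width: 0.472
grasp_force: 0.0
```

Request:
step_arm(commands=[40,0,0,0.05,0,0,0,40,0,0,0.15,0,0,0,40,0,0,0.25,0,0,0,40,-0.05,0.1,0.25,0,0,0,40,-0.1,0.2,0.25,0,0,0,40,-0.1,0.3,0.25,0,0,0,40,-0.1,0.35,0.25,0,0,0,40,-0.1,0.35,0.25,0,0,0,40,-0.1,0.35,0.25,0,0,0,40,-0.1,0.35,0.25,0,0,0])

```text
clock: 8.95
position: [0.4549, 0.2026, 0.1604]
ee_rot: [0.542, 0.841, -0.0, 0.0]
ft_force: [0.0, -0.6, -0.0]
grip_width: 0.472
grasp_force: 0.0
```

Run:
```python
from h import *
o=get_obs();print(o['position'],R.from_quat(o['ee_rot']).as_matrix()[:,1],np.round(o['joint_pos'],2))
s=camera('side')[:,:,::-1];t=camera('top')[:,:,::-1]
cv2.imwrite('pics/f_s.png',s);cv2.imwrite('pics/f_t.png',t)
z=lambda a:cv2.resize(a,(400,600),interpolation=3)
cv2.imwrite('pics/m3.png',np.hstack([z(s[130:280,280:380]),z(t[140:290,230:330])]))
```

```text
[0.4548933  0.20262775 0.16042878] [ 9.10769288e-01  4.12915543e-01 -2.43011314e-04] [ 0.51  0.28 -1.14  1.84  0.28  1.2  -0.3 ]
```

View pics/m3.png

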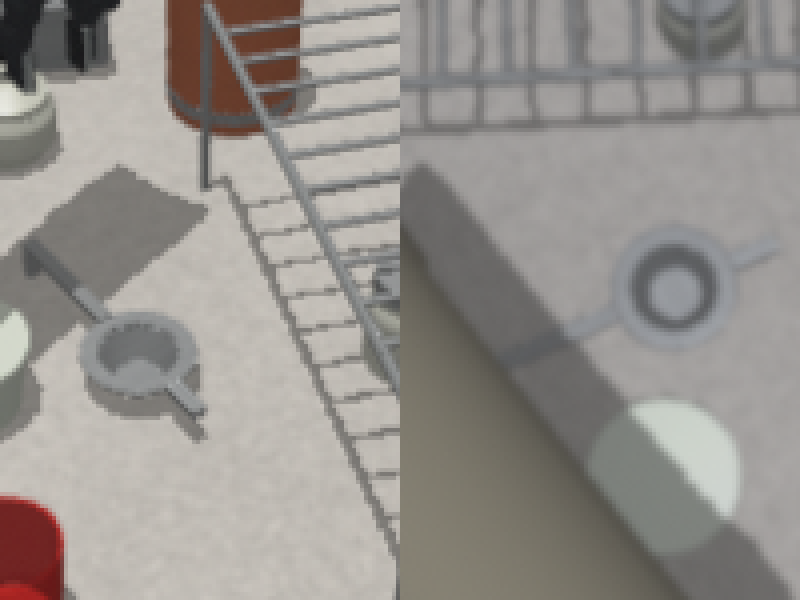

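The strainer lies flat and clear of the shelf and tub. In the left half (side) the flange is at (139,352), the handle end at (33,243) and the lug tip at (200,410). In the right half (top) the flange is at (276,287), the end at (108,358) and the lug tip at (378,243).

Run:
```python
from h import *
np.set_printoptions(precision=4,suppress=True)
S=lambda u,v:((u+.5)/4-.5+280,(v+.5)/4-.5+130); T=lambda u,v:((u+.5)/4-.5+230,(v+.5)/4-.5+140)
p={}
for k,s,t in[('fl',(139,352),(276,287)),('end',(33,243),(108,358)),('lug',(203,408),(378,243))]:
    a,b=atz('side',S(*s),.0305)[:2],atz('top',T(*t),.0305)[:2];p[k]=(a+b)/2;print(k,tri(S(*s),T(*t)),a,b)
d=p['end']-p['lug'];print(np.arctan2(d[1],d[0]),np.linalg.norm(d))
# tilted grasp pose
for phi in(np.arctan2(d[1],d[0]),):
    u=np.array([np.cos(phi),np.sin(phi),0])
    b=p['fl'];print('bowl',b,'g',b+.12*u[:2], 'from lug', p['lug']+(.12+.074)*u[:2],'from end',p['end']-.025*u[:2])
```

```text
fl [0.489  0.0487 0.0297] [0.4896 0.048 ] [0.4882 0.0487]
end [0.4337 0.1536 0.0526] [0.432  0.1788] [0.44   0.1571]
lug [ 0.5199 -0.0181  0.0344] [ 0.5228 -0.0141] [ 0.5184 -0.0181]
2.0014747810944384 0.20260979249951733
bowl [0.4889 0.0484] g [0.4388 0.1574] from lug [0.4396 0.1602] from end [0.4465 0.1453]
```

Request:
step_arm(commands=[40,0,0,0,-0.045,-0.02,0,40,0,0,0,-0.09,-0.04,0,40,0,0,0,-0.135,-0.06,0,40,0,0,0,-0.177,-0.08,0,40,0,0,0,-0.177,-0.08,0,40,-0.025,-0.01,-0.04,-0.177,-0.08,0,40,-0.049,-0.021,-0.08,-0.177,-0.08,0,40,-0.049,-0.021,-0.1,-0.177,-0.08,0,40,-0.049,-0.021,-0.1,-0.177,-0.08,0,40,-0.049,-0.021,-0.1,-0.177,-0.08,0])

```text
clock: 10.3
position: [0.426, 0.1916, 0.1013]
ee_rot: [0.517, 0.802, -0.163, 0.252]
ft_force: [-0.6, -0.3, 0.1]
grip_width: 0.47
grasp_force: 0.0
```

Run:
```python
from h import *
o=get_obs();print(o['position'],R.from_quat(o['ee_rot']).as_matrix()[:,1:],np.round(o['joint_pos'],2),o['ft_force'])
```

```text
[0.42603239 0.19158308 0.10129576] [[ 9.10642101e-01  2.35965941e-01]
 [ 4.13195534e-01 -5.21324058e-01]
 [-6.44143249e-04 -8.20086155e-01]] [-0.08  0.45 -0.96  1.93  0.85  1.47 -0.97] [-0.63745933 -0.27349095  0.11251277]
```

Request:
step_arm(commands=[40,0.015,-0.036,-0.07,0,0,0,40,0.023,-0.055,-0.11,0,0,0,40,0.03,-0.0725,-0.145,0,0,0,40,0.03,-0.0725,-0.145,0,0,0,0,0.03,-0.0725,-0.145,0,0,0,0,0.03,-0.0725,-0.145,0,0,0,0,0.03,-0.0725,-0.145,0,0,0,0,0.03,-0.0725,-0.145,0,0,0,0,0.03,-0.0725,-0.145,0,0,0,0,0.03,-0.0725,-0.145,0,0,0], squeeze=90)

```text
clock: 11.55
position: [0.4437, 0.1491, 0.0148]
ee_rot: [0.516, 0.802, -0.162, 0.253]
ft_force: [-1.5, 1.5, 6.6]
grip_width: 0.117
grasp_force: 88.2
```

Request:
step_arm(commands=[0,0,0,0.04,0,0,0,0,0,0,0.08,0,0,0,0,0,0,0.12,0,0,0,0,0,0,0.162,0,0,0,0,0,0,0.162,0,0,0.058,0,0,-0.03,0.162,0,0,0.117,0,0,-0.06,0.162,0,0,0.175,0,0,-0.09,0.162,0,0,0.234,0,0,-0.12,0.162,0,0,0.293,0,0,-0.15,0.162,0,0,0.352])

```text
clock: 12.8
position: [0.4305, 0.0842, 0.1035]
ee_rot: [0.15, 0.952, -0.047, 0.261]
ft_force: [-0.4, 0.2, -1.4]
grip_width: 0.115
grasp_force: 88.0
```

Run:
```python
from h import *
o=get_obs();print(o['position'],R.from_quat(o['ee_rot']).as_matrix()[:,1:],np.round(o['joint_pos'],2),o['ft_force'])
s=camera('side')[:,:,::-1];t=camera('top')[:,:,::-1]
cv2.imwrite('pics/g_s.png',s);cv2.imwrite('pics/g_t.png',t)
z=lambda a:cv2.resize(a,(400,600),interpolation=3)
cv2.imwrite('pics/m4.png',np.hstack([z(s[130:280,310:410]),z(t[110:260,250:350])]))
```

```text
[0.43052142 0.08422977 0.1035004 ] [[ 0.30984153  0.48346034]
 [ 0.95071901 -0.16792657]
 [-0.01147108 -0.85910813]] [ 0.59 -0.3  -1.09  2.39  0.26  0.55  0.53] [-0.41125478  0.23322022 -1.35371027]
```

View pics/m4.png

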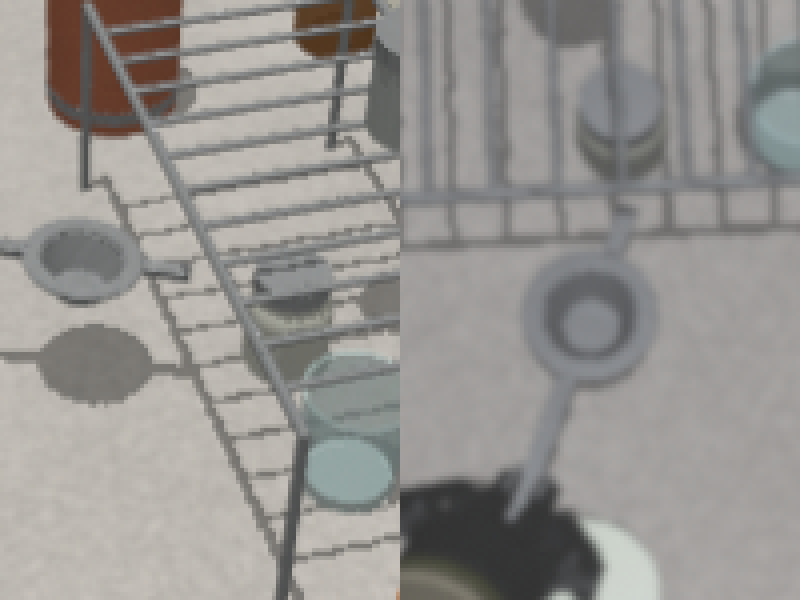

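The strainer is held level in the air, bowl at left half (82,258) and right half (590,318), over clear worktop. The arm came close to joint 4's limit, so I go further out and finish the turn there.

```bash
cat >> h.py <<'E'
def goal(phi,a=.611):
    u=np.array([np.cos(phi),np.sin(phi),0]);z=-u*np.sin(a)+np.array([0,0,-np.cos(a)]);y=np.array([np.sin(phi),-np.cos(phi),0])
    return R.from_matrix(np.c_[np.cross(y,z),y,z])
def delta(p,phi,a=.611):
    o=get_obs();w=(goal(phi,a)*R.from_quat(o['ee_rot']).inv()).as_rotvec()
    print('shift',np.round((np.array(p)-o['position'])/.6,4),'turn',np.round(w/np.pi,4),'q',np.round(o['joint_pos'],2))
E
python3 -c "
from h import *
delta([.5,0,.1113],3.1)"
```

```text
shift [ 0.1155 -0.1386  0.0127] turn [-0.0004 -0.0238  0.0883] q [ 0.59 -0.3  -1.09  2.39  0.26  0.55  0.53]
```

Request:
step_arm(commands=[0,0.03,-0.02,0.0127,0,0,0,0,0.06,-0.04,0.0127,0,0,0,0,0.09,-0.06,0.0127,0,-0.006,0.022,0,0.1155,-0.09,0.0127,0,-0.012,0.044,0,0.1155,-0.11,0.0127,0,-0.018,0.066,0,0.1155,-0.1386,0.0127,0,-0.0238,0.0883,0,0.1155,-0.1386,0.0127,0,-0.0238,0.0883,0,0.1155,-0.1386,0.0127,0,-0.0238,0.0883,0,0.1155,-0.1386,0.0127,0,-0.0238,0.0883,0,0.1155,-0.1386,0.0127,0,-0.0238,0.0883])

```text
clock: 14.15
position: [0.5002, 0.0022, 0.1108]
ee_rot: [0.02, 0.954, -0.004, 0.3]
ft_force: [0.3, 0.2, -0.2]
grip_width: 0.114
grasp_force: 88.1
```

```bash
python3 -c "
from h import *
print(get_obs()['ft_force'],get_obs()['position'])
delta([.5788,-.0824,.1113],3.1)"
```

```text
[ 0.3129091   0.15990927 -0.18523053] [0.50023612 0.00215691 0.11080107]
shift [ 0.1309 -0.1409  0.0008] turn [-0.0011 -0.0007 -0.0005] q [ 0.48 -0.17 -0.61  2.4   0.04  0.28  1.34]
```

Request:
step_arm(commands=[0,0.02,-0.02,0.0008,0,0,0,0,0.04,-0.04,0.0008,0,0,0,0,0.06,-0.065,0.0008,0,0,0,0,0.08,-0.09,0.0008,0,0,0,0,0.1,-0.11,0.0008,0,0,0,0,0.115,-0.13,0.0008,0,0,0,0,0.1309,-0.141,0.0008,0,0,0,0,0.1309,-0.141,0.0008,0,0,0,0,0.1309,-0.141,0.0008,0,0,0,0,0.1309,-0.141,0.0008,0,0,0])

```text
clock: 15.4
position: [0.5784, -0.0826, 0.1112]
ee_rot: [0.019, 0.954, -0.004, 0.3]
ft_force: [0.4, -0.0, -0.2]
grip_width: 0.11
grasp_force: 88.1
```

Run:
```python
from h import *
delta([.5788,-.0824,.1113],3.1)
print(get_obs()['ft_force'])
s=camera('side')[:,:,::-1];t=camera('top')[:,:,::-1]
cv2.imwrite('pics/h_s.png',s);cv2.imwrite('pics/h_t.png',t)
z=lambda a:cv2.resize(a,(400,600),interpolation=3)
cv2.imwrite('pics/m5.png',np.hstack([z(s[170:290,350:430]),z(t[85:205,310:390])]))
```

```text
shift [0.0007 0.0003 0.0002] turn [-0.0011 -0.0008 -0.0006] q [ 0.52  0.05 -0.45  2.22 -0.02  0.27  1.63]
[ 0.37404848 -0.00317007 -0.22199725]
```

View pics/m5.png

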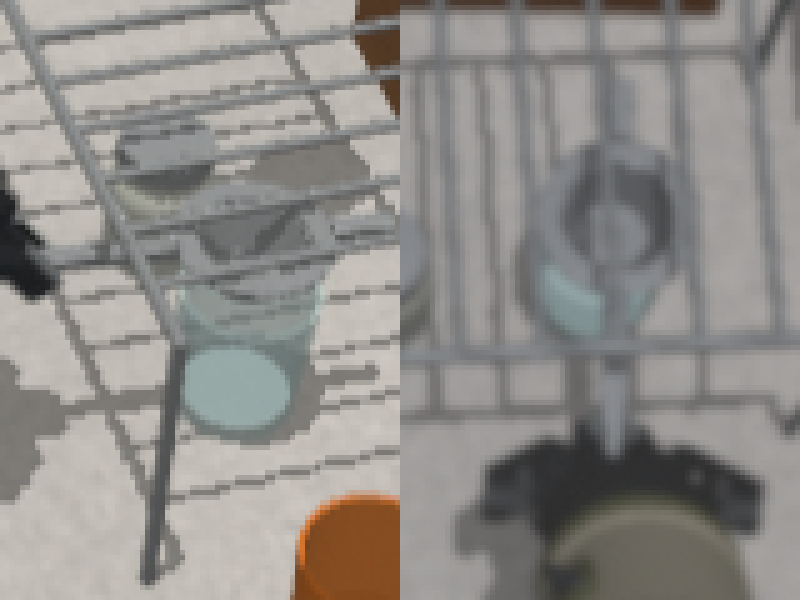

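The strainer is above the cup, under the wires, handle out past the front edge. The flange outline runs about x 175–333, y 180–300 in the left half, and x 535–690, y 143–290 in the right half. I compare that with projections.

Run:
```python
from h import *
np.set_printoptions(precision=4,suppress=True)
p=get_obs()['position'];b=np.array([p[0]+.1102,p[1]-.0046,p[2]+.0107]);print('bowl est',b)
S=lambda u,v:((u+.5)/5-.5+350,(v+.5)/5-.5+170); T=lambda u,v:((u+.5)/5-.5+310,(v+.5)/5-.5+85)
th=np.linspace(0,6.28,90);C=lambda c,r,z:np.c_[c[0]+r*np.cos(th),c[1]+r*np.sin(th),th*0+z]
for n,off in(('side',(350,170)),('top',(310,85))):
    for k,X in(('flange',C(b,.042,b[2]+.004)),('cuprim',C((.689,-.087),.038,.085)),('cupfoot',C((.689,-.087),.033,0))):
        q=(proj(n,X)-off)*5+2;print(n,k,q.min(0),q.max(0))
print(tri(S(254,240),T(212,216)),atz('side',S(254,240),.126),atz('top',T(212,216),.126))
# cup silhouette by colour in first pictures: glass is bluish
for n,(x0,x1,y0,y1) in(('side',(378,418,212,262)),('top',(330,368,115,160))):
    a=cv2.imread(f'pics/{n}0.png').astype(int)[y0:y1,x0:x1];m=(a[:,:,0]-a[:,:,2])>8
    ys,xs=np.nonzero(m);print(n,'glass bbox',xs.min()+x0,xs.max()+x0,ys.min()+y0,ys.max()+y0)
    X=np.r_[C((.689,-.087),.038,.085),C((.689,-.087),.033,0)];q=proj(n,X);print('  pred',q.min(0),q.max(0))
```

```text
bowl est [ 0.6886 -0.0873  0.1219]
side flange [173.9094 179.3987] [341.1315 295.3662]
side cuprim [174.8142 240.9362] [322.4072 346.0115]
side cupfoot [169.4236 357.4265] [291.4319 448.6464]
top flange [134.9226 132.0767] [302.631  290.1141]
top cuprim [137.2062 170.9533] [282.7107 308.6025]
top cupfoot [136.778  238.3889] [253.2077 349.3187]
[ 0.6882 -0.0845  0.1202] [ 0.686 -0.09   0.126] [ 0.6855 -0.0838  0.126 ]
side glass bbox 386 413 219 255
  pred [383.4847 217.7872] [414.0814 259.3293]
top glass bbox 337 364 121 152
  pred [336.9556 118.7907] [366.1421 154.4637]
```

Request:
step_arm(commands=[0,0.002,0.002,-0.01,0,0,0,0,0.002,0.002,-0.018,0,0,0,0,0.002,0.002,-0.025,0,0,0,0,0.002,0.002,-0.031,0,0,0,0,0.002,0.002,-0.037,0,0,0,0,0.002,0.002,-0.042,0,0,0,0,0.002,0.002,-0.046,0,0,0,0,0.002,0.002,-0.05,0,0,0,0,0.002,0.002,-0.05,0,0,0,0,0.002,0.002,-0.05,0,0,0])

```text
clock: 16.75
position: [0.5799, -0.0818, 0.0813]
ee_rot: [0.02, 0.954, -0.004, 0.3]
ft_force: [-0.2, -0.4, -0.6]
grip_width: 0.117
grasp_force: 88.1
```

Request:
step_arm(commands=[0,0,0,-0.002,0,0,0,0,0,0,-0.004,0,0,0,0,0,0,-0.006,0,0,0,0,0,0,-0.007,0,0,0,0,0,0,-0.008,0,0,0,0,0,0,-0.009,0,0,0,0,0,0,-0.0095,0,0,0,0,0,0,-0.01,0,0,0,0,0,0,-0.01,0,0,0,0,0,0,-0.01,0,0,0])

```text
clock: 18.0
position: [0.5798, -0.0818, 0.0753]
ee_rot: [0.02, 0.954, -0.004, 0.3]
ft_force: [-0.5, -0.1, -1.0]
grip_width: 0.119
grasp_force: 87.9
```

Run:
```python
from h import *
print(get_obs()['position'],get_obs()['ft_force'])
s=camera('side')[:,:,::-1];t=camera('top')[:,:,::-1]
cv2.imwrite('pics/i_s.png',s);cv2.imwrite('pics/i_t.png',t)
z=lambda a:cv2.resize(a,(400,600),interpolation=3)
cv2.imwrite('pics/m6.png',np.hstack([z(s[170:290,350:430]),z(t[85:205,310:390])]))
```

```text
[ 0.57984879 -0.08179573  0.07526765] [-0.45920375 -0.13510728 -0.98479541]
```

View pics/m6.png

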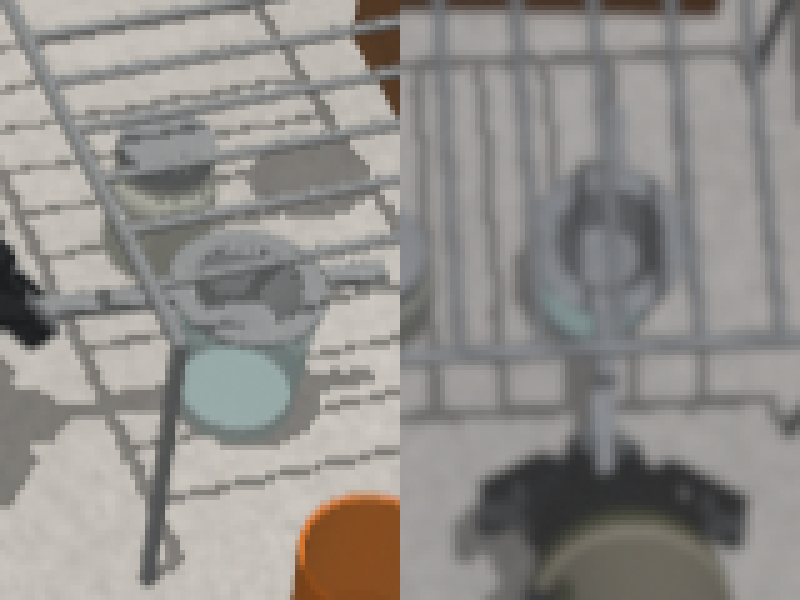

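The flange sits over the cup mouth: left half (247,288), with the cup foot unmoved at (236,388), and right half (607,238). There is no contact load yet, so I lower the last millimetre or so.

Request:
step_arm(commands=[0,0,0,-0.0004,0,0,0,0,0,0,-0.0008,0,0,0,0,0,0,-0.0012,0,0,0,0,0,0,-0.0016,0,0,0,0,0,0,-0.002,0,0,0,0,0,0,-0.002,0,0,0,0,0,0,-0.002,0,0,0,0,0,0,-0.002,0,0,0,0,0,0,-0.002,0,0,0,0,0,0,-0.002,0,0,0])

```text
clock: 19.35
position: [0.5799, -0.0818, 0.0741]
ee_rot: [0.02, 0.954, -0.004, 0.3]
ft_force: [-0.8, -0.4, 1.8]
grip_width: 0.115
grasp_force: 88.0
```

Request:
step_arm(commands=[14,0,0,0,0,0,0,18,0,0,0,0,0,0,24,0,0,0,0,0,0,34,0,0,0,0,0,0,40,0,0,0,0,0,0,40,0,0,0,0,0,0,40,-0.01,0,0.014,0,0,0,40,-0.025,0.001,0.035,0,0,0,40,-0.05,0.002,0.07,0,0,0,40,-0.08,0.003,0.112,0,0,0], squeeze=20)

```text
clock: 20.6
position: [0.5311, -0.0798, 0.1414]
ee_rot: [0.02, 0.954, -0.004, 0.299]
ft_force: [0.0, 0.3, -0.3]
grip_width: 0.471
grasp_force: 0.0
```

Request:
step_arm(commands=[40,-0.03,0,0.05,0,0,0,40,-0.06,0,0.1,0,0,0,40,-0.06,0,0.1,0,0,0,40,-0.06,0,0.1,0,0,0,40,-0.06,0,0.1,0,0,0,40,-0.06,0,0.1,0,0,0,40,-0.06,0,0.1,0,0,0,40,-0.06,0,0.1,0,0,0,40,-0.06,0,0.1,0,0,0,40,-0.06,0,0.1,0,0,0])

```text
clock: 21.85
position: [0.4958, -0.08, 0.2012]
ee_rot: [0.02, 0.954, -0.004, 0.3]
ft_force: [0.2, -0.4, 0.5]
grip_width: 0.467
grasp_force: 0.0
```

Run:
```python
from h import *
o=get_obs();print(o['position'],o['ft_force'],o['clock'])
s=camera('side')[:,:,::-1];t=camera('top')[:,:,::-1];cv2.imwrite('pics/j_s.png',s);cv2.imwrite('pics/j_t.png',t)
# image shift of strainer/cup patches between held-in-mouth and released pictures
for n,im,(y0,y1,x0,x1) in(('flange side',s,(212,242,385,428)),('foot side',s,(238,260,384,412)),('flange top',t,(114,150,334,368))):
    ref=cv2.imread('pics/i_%s.png'%n.split()[1][0])[y0:y1,x0:x1]
    r=cv2.matchTemplate(im[y0-10:y1+10,x0-10:x1+10].copy(),ref,cv2.TM_CCOEFF_NORMED);_,v,_,l=cv2.minMaxLoc(r);print(n,v,l[0]-10,l[1]-10)
a,b=cv2.imread('pics/side0.png')[238:262,380:416].astype(int),s[238:262,380:416].astype(int);print('cup foot diff',abs(a-b).mean())
# handle end/tip: predicted pixels vs new
phi=3.1;B=np.array([.6898,-.0865,.0855]);u=np.array([np.cos(phi),np.sin(phi),0])
for n in('side','top'):print(n,proj(n,[B+[0,0,.004],B+.145*u+[0,0,.006],B-.074*u+[0,0,.006]]))
```

```text
[ 0.49581083 -0.07998832  0.20120781] [ 0.21766847 -0.39437956  0.47927853] 21.85
flange side 0.9968701004981995 0 0
foot side 0.9972753524780273 0 0
flange top 0.9980512857437134 0 0
cup foot diff 7.1496913580246915
side [[399.73073299 226.6370977 ]
 [344.46958628 232.18589201]
 [427.31896889 223.04037046]]
top [[351.59402642 131.50658109]
 [349.75890049 185.81403271]
 [352.56087164 104.81063806]]
```

```bash
python3 -c "
from workcell import *
print(hand_in())"
```

```text
the job is handed in; nothing more can be done
None
```

The strainer was drawn out, laid flat in front of the shelf, picked up again by its handle and set in the mouth of the clear cup under the shelf, handle out past the front edge. It did not shift in the camera pictures when let go, and I handed the job in at about 22 s; no verdict came back.

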